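# Fetch the square tube from the latched dry box

### The arm

A 7-joint arm with a two-finger parallel gripper is mounted at the origin on the work surface. World frame = base frame: x ahead of the robot, y to its left, z up, the work surface at z = 0. Lengths are in m, angles in rad, forces in N, time in s.
With the tool pointing down it reaches from about 0.4 to 0.875 m from the base axis. Payload 19.3 kg.
Tool frame: the origin (TCP) lies at the very end of the fingers, on their centre line; the grasp point (between the pads) lies 19 mm behind it; z points along the fingers, y is the line along which they close (so a half turn about z gives the same grasp; the last joint's range is limited). The gripper opens to 85 mm and grips with 20 to 120 N. Pads are 22 mm wide; open, the fingers measure 114 mm over their backs; the gripper's body (76 mm by 85 mm) begins 54 mm behind the grasp point. The pads swing forward as they close: fully open they stand 13 mm farther back than shut.
Start: joints at [-1.364, 0.521, -0.036, 1.599, 0.021, 1.021, -0.113], TCP at [0.171, 0.601, 0.207] pointing down, gripper open.
Joint ranges: [-2.91, 2.91], [-0.3, 2.13], [-1.5, 1.42], [0.17, 2.43], [-1.26, 4.41], [0.16, 1.93], [-2.52, 2.52]. Speed limits (rad/s): [1.89, 1.89, 2.39, 2.39, 3.01, 3.01, 3.01].

### API

Orientations are given as [roll, pitch, yaw] about the fixed x, y, z axes, in that order (R = Rz(yaw) Ry(pitch) Rx(roll)).
In Python, from bench import sensors, vision, hand_in gives the robot as it stands.
- The arm moves only by the tool servo_tool, never from a script. Its argument "increments" is a list that holds one entry, the list of rows, each a list of 6 numbers: the shift along the tool's x, y, z normalised to -1 to 1, where 1 is 0.04 m, then the turn, a rotation vector about the tool's x, y, z normalised to -1 to 1, where 1 is 0.1 rad. In form: [[[dx, dy, dz, ax, ay, az], ...]]. A call has 1 to 5 rows; each row shifts and turns the commanded pose from where the row before left it, along the tool's axes as they then stand; what a row does not reach is not made up. A row lasts 1/8 s, in which the tool goes at most 62.5 mm and 10.7 degrees, less where a joint would pass 70% of its speed; a pose out of reach is approached as far as the arm can. A call with a number of a shift or a turn outside -1 to 1 is refused whole. A call with a gripper value outside its range is refused whole. "hand" is the finger opening in mm, from 0 to 85.4, set as the call begins (left out, the last holds). The fingers move at their own pace and stop on an object; "squeeze" is the grip in N (left out, the last holds). Time passes only in rows, so rows that do not move let the fingers close. It gives the time, the measured TCP pose, the force, the opening and the grip force at its end, in the units of the state.
- sensors.observe(): the state, without advancing time (a new reading comes with each control period).
- vision.camera(name): name is "scene" or "top" or "wrist"; returns the picture (384x512x3 uint8, red, green, blue); there is no depth.
- vision.camera_model(name): a dict with "K" (3x3 intrinsics, pixels), "rvec" (rotation vector, rad) and "tvec" (3), from world to camera coordinates, as OpenCV has them. Camera axes: x right, y down, z forward; pixel columns grow to the right and rows downward; lengths in m; the calibration is good to about 2 mm. A picture is of the moment at which its call begins: read the wrist's pose just before it. camera_model takes no time and is no camera call; for the wrist camera it gives the pose at the moment of the call.
- hand_in(): hands the job in; it is judged then, once.
The state is a dict: "time": time; "joints": joint angles; "joint_velocities": joint speeds; "joint_torque": joint torques, N m; "ee_pos": TCP position; "tool_rot": TCP orientation; "force": force on the tool from outside, world axes, zero at the start; "wrist_torque": the same for the moment, N m; "opening": finger opening in m; "grip_force": force on a finger pad.
Only numpy, scipy, OpenCV 4.12 (cv2) and the standard library are available. Lean on these libraries where they do the work, as an engineer would, in place of code of your own. Each camera call takes 0.05 s, during which the arm holds its last target. There are 200 camera calls.

### The job

Get the square tube out of the grey dry box: lift the steel paddle on the lid to free the latch, swing the lid up until it stands about upright, draw the square tube straight up out of its well, and set it down gently, standing upright and released, on a free part of the black tray (do not let it drop). Then swing the lid shut and push it fully home so that the latch catches and the paddle lies flat. Leave the round tube in its well and leave the ring in the tray and the screwdriver on the bench where they are.

Things in the scene. Friction and masses are not known exactly. Their poses are not given: they have to be found in the camera images.
- drybox: grey plastic box fixed to the bench, 150 (x) by 250 (y) by 125 mm high without lid, walls 6 mm; origin centre of its underside; +x points to the hinge side, -x to the front. A black insert fills it to 75 mm above the underside, with two square wells 34 mm wide, 65 mm deep (floor 10 mm above the underside), centred at x = 0, y = +55 and -55 mm. Above the insert it is open, 138 by 238 mm
- lid (a joint): lid angle in rad: 0 shut, about 1.57 upright, stop at 1.7. A stiff friction hinge along the box's y axis on its rear (+x) top edge; the lid stays where it is left and needs about 4 N at the paddle to raise it. Latched at the start: it cannot be raised until the paddle is up
- lid_hinge (a point): point on the lid's hinge axis, middle of the rear top edge of the box (75 mm behind the box's centre, 125 mm up); axes fixed to the lid: y along the hinge, and -x along the lid to its front edge, 152 mm away. The lid plate is 10 mm thick, its underside on the hinge axis's level when shut
- paddle (a joint): paddle angle in rad: 0 lying flat (parallel to the lid), stop at 0.65. Spring-loaded: 3 to 4 N at the tip lifts it (more while the lid strains against the latch), it snaps back when released. The latch is free above 0.45. Its pivot lies parallel to the lid's hinge, 125 mm in front of the hinge and 22 mm above the lid's underside
- paddle_grip (a point): centre of the steel bar at the paddle's free end, 14 mm thick, 36 mm long along the box's y, 50 mm from the pivot, on a paddle plate 36 mm wide, 6 mm thick; 25 mm out from the box's front face, free air below. It can be pinched across its 36 mm from above and pulled up: it turns between the fingers; first the paddle rises, then the lid comes along
- pawl (a joint): hidden spring pawl under the lid's front edge, m: 0 fully out (catching or ready to catch), 0.012 fully withdrawn. It snaps behind a steel lip by itself when the lid is pushed down fully shut, about 3 to 8 N on the lid's front part
- lid_press (a point): a point on the lid's top face, 135 mm in front of the hinge and 60 mm to the box's +y side of the middle: a flat free spot to push the lid shut
- square_tube: the tube to fetch: loose aluminium tube of square section, 32 by 32 mm, 105 mm tall, black end, upright in one of the two wells, its sides parallel to the box's; origin centre of its underside, z up. At the start its top stands 40 mm above the insert and 10 mm below the box's rim. About 0.2 kg
- round_tube: the other tube, to be left: round, 32 mm across, 105 mm tall, same aluminium and black end, in the other well; origin centre of its underside
- tray: black shallow tray, fixed to the bench, 130 mm (x) by 180 mm (y), rim 14 mm high, walls 4 mm; origin centre of its underside. A lens-mount ring lies in its -y half, the +y half is free
- tray_in (a point): centre of the tray's inner floor, axes as the tray
- mount_ring: loose steel lens-mount ring lying flat in the tray's -y half, 54 mm outside, 38 mm inside, 10 mm high; origin centre of its underside. A bystander
- screwdriver: loose screwdriver, 170 mm, lying on the bench between the box and the tray; origin at its underside. A bystander

How it is judged:
By the outcome, as a careful person would: the job done as asked, in the order asked, and still so for the second after the job is handed in, with the robot touching nothing.
It also fails if it takes over 72 s, if anything falls off the work surface, if the arm or the gripper's body presses on something with over 40 N, if the wrist force passes 120 N, or if a joint passes its speed limit or range.

## Working session

There is one attempt and no reset: what is moved stays moved. The work goes in short steps, Python scripts to look and compute and a tool call to move; the robot and the scene stay as the last step left them, time stands still between calls to the robot, and variables do not carry over. Pictures are saved under pics/ and viewed, at most 10 in all, crops included, and the job is handed in when it is done.

Besides the shell and the picture viewer there is one more tool, called after "Call:" by a JSON object that holds its "fn" and its "kwargs". servo_tool: Moves the arm, as the interface text tells. Scaled input: -1 to 1 covers 0.04 m each way for a shift and 0.1 rad each way for a turn. Its arguments: {"type":"object","properties":{"increments":{"type":"array"},"hand":{"type":"number"},"squeeze":{"type":"number"}},"required":["increments"]}

```bash
mkdir -p pics; ls; python3 - <<'E'
from bench import sensors, vision
import cv2
s=sensors.observe(); print({k:s[k] for k in('time','ee_pos','tool_rot','force','opening')})
for n in('scene','top'):
    cv2.imwrite(f'pics/{n}0.png',cv2.resize(vision.camera(n)[:,:,::-1],(800,600),interpolation=cv2.INTER_CUBIC))
    print(n,vision.camera_model(n))
E
```

```text
pics
{'time': 0.0, 'ee_pos': array([0.17071795, 0.60085344, 0.20621919]), 'tool_rot': array([-3.14043347e+00,  4.73017802e-05,  2.86480554e+00]), 'force': array([-0.60000886,  0.0276332 , -0.50389438]), 'opening': 0.0851379640739461}
scene {'K': array([[379.24782569,   0.        , 262.69031428],
       [  0.        , 379.24782569, 196.00169346],
       [  0.        ,   0.        ,   1.        ]]), 'rvec': array([ 1.57510166,  2.04637795, -0.7964567 ]), 'tvec': array([ 0.11196008, -0.31001471,  1.28973823])}
top {'K': array([[483.28293432,   0.        , 260.11097709],
       [  0.        , 483.28293432, 193.78327194],
       [  0.        ,   0.        ,   1.        ]]), 'rvec': array([ 1.92425078, -2.28776305,  0.24385728]), 'tvec': array([0.10571988, 0.55209219, 0.99198169])}
```

View pics/scene0.png

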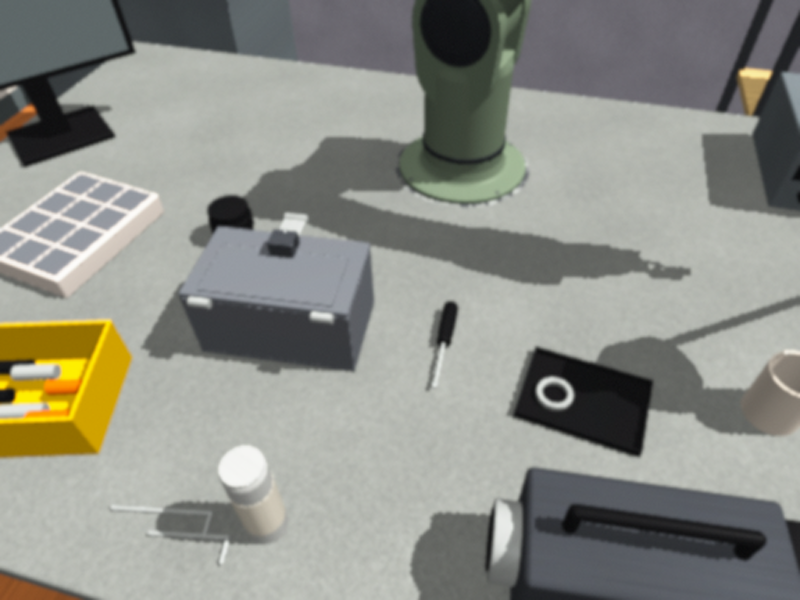

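View pics/top0.png

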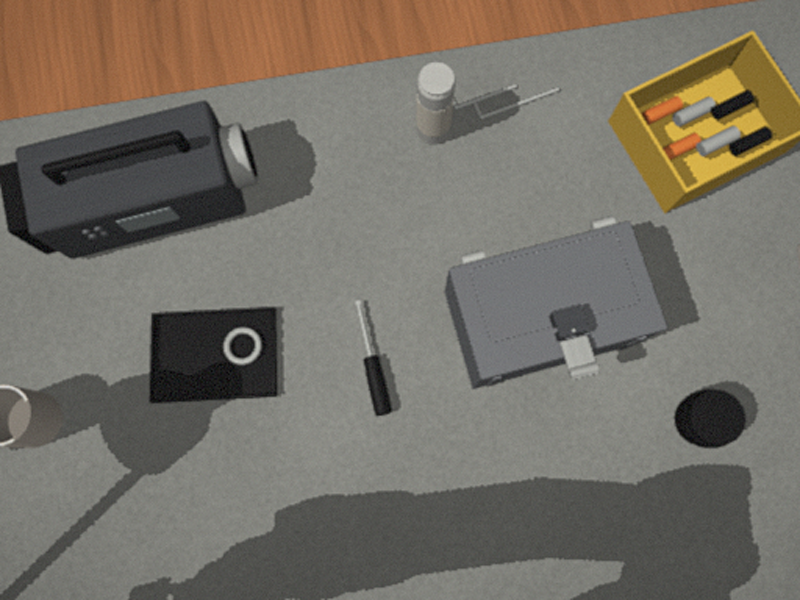

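```bash
cat > h.py <<'E'
import numpy as np, cv2
from bench import vision
from scipy.optimize import least_squares
M={n:vision.camera_model(n) for n in('scene','top')}
def proj(P,m): return cv2.projectPoints(np.atleast_2d(P).astype(float),m['rvec'],m['tvec'],m['K'],None)[0][:,0]
def tri(obs): # list of (model,px)
    f=lambda p:np.concatenate([proj(p,m)[0]-u for m,u in obs])
    r=least_squares(f,[.6,0,.1]); return r.x,np.abs(r.fun).max()
def pose(p,L): # p=x,y,yaw,z
    c,s=np.cos(p[2]),np.sin(p[2]); L=np.atleast_2d(L)
    return L@np.array([[c,s,0],[-s,c,0],[0,0,1]])+[p[0],p[1],p[3]]
def fit(L,obs,p0): # obs: (model, idx, px)
    f=lambda p:np.concatenate([proj(pose(p,L[i]),m)[0]-u for m,i,u in obs])
    r=least_squares(f,p0,loss='soft_l1'); return r.x,f(r.x).reshape(-1,2)
E
cat > a.py <<'E'
from h import *
k=1.5625; S,T=M['scene'],M['top']; a=lambda *u:np.array(u)/k
np.set_printoptions(precision=4,suppress=True)
L=np.array([[-.077,.125,.135],[-.077,-.125,.135],[.075,-.125,.135],[.075,.125,.135]])
p,r=fit(L,[(T,0,a(476,382)),(T,1,a(667,328)),(T,2,a(632,223)),(T,3,a(448,268)),(S,0,a(372,243)),(S,1,a(222,228)),(S,2,a(185,295)),(S,3,a(358,308))],[.6,-.2,.2,0]); print('box',p,r)
print('grip pred',pose(p,[-.1,0,.147])[0], tri([(T,a(582,368)),(S,a(293,222))]))
L=np.array([[-.065,.09,.014],[-.065,-.09,.014],[.065,-.09,.014],[.065,.09,.014]])
p,r=fit(L,[(T,0,a(150,402)),(T,1,a(277,396)),(T,2,a(276,307)),(T,3,a(151,314)),(S,0,a(652,380)),(S,1,a(537,348)),(S,2,a(516,415)),(S,3,a(641,452))],[.6,.3,0,0]);print('tray',p,r)
print('ring',tri([(T,a(242,346)),(S,a(555,393))]))
print('sd',tri([(T,a(374,357)),(S,a(445,343))]),tri([(T,a(384,414)),(S,a(452,303))]))
E
python3 a.py
```

```text
box [ 0.5188 -0.1786  0.0956 -0.0079] [[ 1.897  -0.1304]
 [-1.3416  1.6387]
 [-3.4305 -0.5132]
 [-1.2078  1.5163]
 [ 0.4244 -0.125 ]
 [-0.6788 -1.0301]
 [-2.3869 -0.7169]
 [-5.04    4.2463]]
grip pred [ 0.4192 -0.1882  0.1391] (array([ 0.4247, -0.1936,  0.1366]), np.float64(0.9650351208127574))
tray [ 0.5469  0.2971 -0.1115 -0.0097] [[ 0.0535  0.7855]
 [-0.653  -0.2752]
 [-1.3278 -0.0527]
 [ 0.1236  0.1648]
 [-0.1081  0.5987]
 [-1.3586 -0.4533]
 [-1.2358 -1.3042]
 [ 0.3454  0.9981]]
ring (array([0.5518, 0.2541, 0.0047]), np.float64(0.1170192127240739))
sd (array([0.5022, 0.071 , 0.0062]), np.float64(1.6860324437188297)) (array([0.4193, 0.0674, 0.0121]), np.float64(0.38686527575976015))
```

```bash
python3 - <<'E'
import cv2,numpy as np
from bench import vision
s=vision.camera('scene')[135:240,110:250,::-1]; t=vision.camera('top')[135:255,275:435,::-1]
s=cv2.resize(s,None,fx=5,fy=5,interpolation=cv2.INTER_CUBIC)[:,:,:][:600]
t=cv2.resize(t,None,fx=5,fy=5,interpolation=cv2.INTER_CUBIC)
cv2.imwrite('pics/s1.png',cv2.convertScaleAbs(s,alpha=1.6)); cv2.imwrite('pics/t1.png',cv2.convertScaleAbs(t,alpha=1.6))
E
```

```text
(no output)
```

View pics/s1.png

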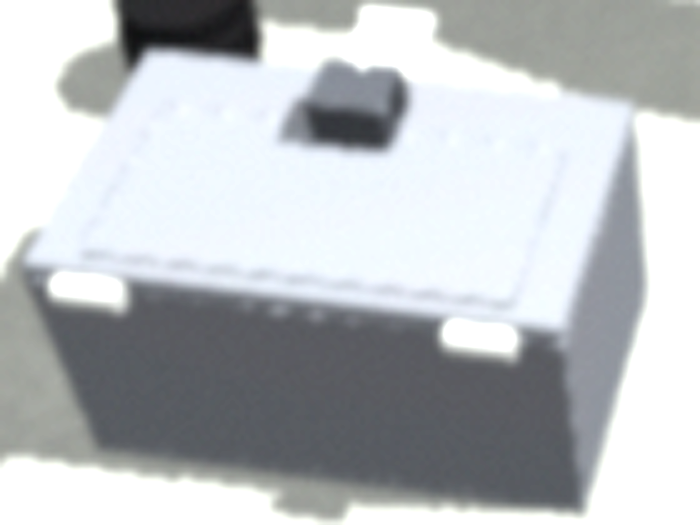

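View pics/t1.png

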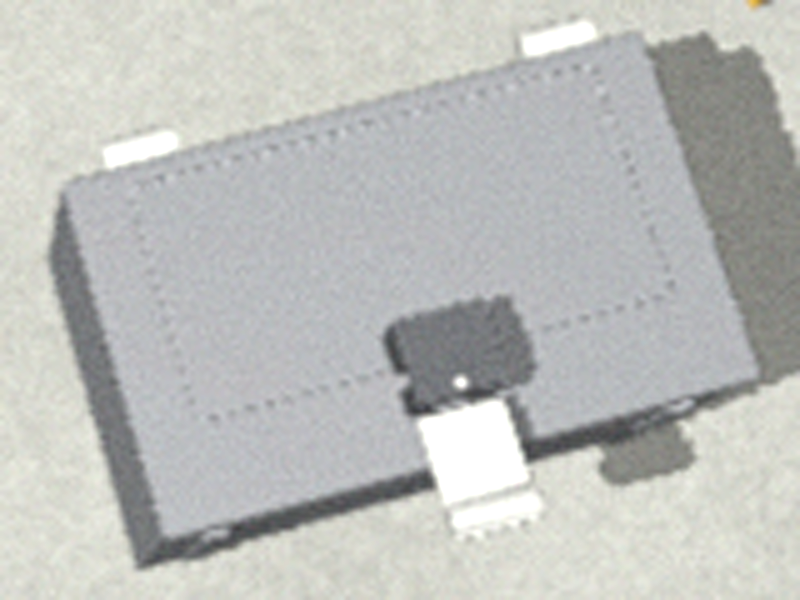

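```bash
cat > a2.py <<'E'
from h import *
S,T=M['scene'],M['top']; s=lambda *u:np.array(u)/5+[110,135]; t=lambda *u:np.array(u)/5+[275,135]
np.set_printoptions(precision=4,suppress=True)
L=np.array([[-.077,.125,.135],[-.077,-.125,.135],[.075,-.125,.135],[.075,.125,.135]])
p,r=fit(L,[(T,0,t(160,535)),(T,1,t(758,375)),(T,2,t(640,38)),(T,3,t(68,185)),(S,0,s(635,103)),(S,1,s(147,50)),(S,2,s(30,265)),(S,3,s(560,330))],[.6,-.2,.2,0]); print('box',p,r)
print('grip pred',pose(p,[-.1,0,.147])[0], tri([(T,t(495,510)),(S,s(397,18))]))
E
python3 a2.py
```

```text
box [ 0.5202 -0.1821  0.0898 -0.0077] [[ 0.8047  1.0366]
 [ 0.3764  0.9565]
 [-0.1548 -1.074 ]
 [-1.4412 -0.3133]
 [ 0.0812  0.1104]
 [ 0.7425 -0.1812]
 [-1.7594 -0.0425]
 [ 0.0745  0.724 ]]
grip pred [ 0.4206 -0.1911  0.1393] (array([ 0.42  , -0.1922,  0.1448]), np.float64(0.14337074639450975))
```

```bash
cat > go.py <<'E'
import sys,numpy as np
from scipy.spatial.transform import Rotation as R
from bench import sensors
np.set_printoptions(precision=3,suppress=True)
s=sensors.observe(); r=R.from_euler('xyz',s['tool_rot']); print('t',s['time'],'p',s['ee_pos'],'rot',s['tool_rot'],'j',s['joints'])
a=[float(v) for v in sys.argv[1:]]
if a:
    g=R.from_euler('xyz',[np.pi,a[4] if len(a)>4 else 0,a[3]])
    d=np.array(a[:3])-s['ee_pos']
    print('turn units',(r.inv()*g).as_rotvec()/.1,'shift units in goal frame',g.inv().apply(d)/.04)
E
python3 go.py .5 .3 .3 -3.05
```

```text
t 0.2 p [0.171 0.601 0.206] rot [-3.141  0.     2.865] j [-1.364  0.522 -0.036  1.6    0.021  1.021 -0.113]
turn units [-0.008 -0.001 -3.685] shift units in goal frame [-7.507 -8.245 -2.339]
```

Call:
{"fn": "servo_tool", "kwargs": {"increments": [[[0, 0, -0.6, 0, 0, -0.92], [0, 0, -0.6, 0, 0, -0.92], [0, 0, -0.6, 0, 0, -0.92], [0, 0, -0.6, 0, 0, -0.92], [-0.75, -0.82, 0, 0, 0, 0]]], "hand": 60}}

```text
time: 0.82
ee_pos: [0.2017, 0.5729, 0.3039]
tool_rot: [3.139, -0.0, -3.044]
force: [1.7, -0.2, -0.4]
opening: 0.0603
grip_force: 0.0
```

Call:
{"fn": "servo_tool", "kwargs": {"increments": [[[-0.75, -0.82, 0, 0, 0, 0], [-0.75, -0.82, 0, 0, 0, 0], [-0.75, -0.82, 0, 0, 0, 0], [-0.75, -0.82, 0, 0, 0, 0], [-0.75, -0.82, 0, 0, 0, 0]]]}}

```text
time: 1.45
ee_pos: [0.3689, 0.4204, 0.3028]
tool_rot: [-3.142, -0.0, -3.05]
force: [1.5, 1.4, 0.2]
opening: 0.0598
grip_force: 0.0
```

Call:
{"fn": "servo_tool", "kwargs": {"increments": [[[-0.75, -0.82, 0, 0, 0, 0], [-0.75, -0.82, 0, 0, 0, 0], [-0.75, -0.82, 0, 0, 0, 0], [-0.75, -0.82, 0, 0, 0, 0]]]}}

```text
time: 1.95
ee_pos: [0.5003, 0.3008, 0.3028]
tool_rot: [-3.142, -0.0, -3.05]
force: [-0.2, 0.2, 0.8]
opening: 0.06
grip_force: 0.0
```

```bash
python3 go.py .42 -.192 .25 -3.05; python3 - <<'E'
from bench import vision
import cv2
m=vision.camera_model('wrist'); im=vision.camera('wrist'); cv2.imwrite('pics/w1.png',cv2.resize(im[:,:,::-1],(800,600))); print(m); R=cv2.Rodrigues(m['rvec'])[0]; print(-R.T@m['tvec'],R[2])
E
```

```text
t 1.95 p [0.5   0.301 0.303] rot [-3.142 -0.    -3.05 ] j [-0.668  0.37   0.035  1.591 -0.014  1.182  1.032]
turn units [-0.001 -0.001 -0.003] shift units in goal frame [  3.126 -12.084   1.319]
{'K': array([[288.1354334 ,   0.        , 248.07295078],
       [  0.        , 288.1354334 , 187.50515555],
       [  0.        ,   0.        ,   1.        ]]), 'rvec': array([-1.97691335, -2.16794053, -0.31010372]), 'tvec': array([-0.25445842, -0.56842866,  0.32317143])}
[0.42964589 0.29528078 0.46958883] [ 0.27928006  0.02566926 -0.95986652]
```

Call:
{"fn": "servo_tool", "kwargs": {"increments": [[[0.26, -1, 0.11, 0, 0, 0], [0.26, -1, 0.11, 0, 0, 0], [0.26, -1, 0.11, 0, 0, 0], [0.26, -1, 0.11, 0, 0, 0], [0.26, -1, 0.11, 0, 0, 0]]]}}

```text
time: 2.62
ee_pos: [0.4654, 0.0968, 0.2807]
tool_rot: [3.142, 0.0, -3.05]
force: [1.3, 0.6, 0.2]
opening: 0.0599
grip_force: 0.0
```

Call:
{"fn": "servo_tool", "kwargs": {"increments": [[[0.26, -1, 0.11, 0, 0, 0], [0.26, -1, 0.11, 0, 0, 0], [0.26, -1, 0.11, 0, 0, 0], [0.26, -1, 0.11, 0, 0, 0], [0.26, -1, 0.11, 0, 0, 0]]]}}

```text
time: 3.25
ee_pos: [0.4319, -0.1071, 0.2587]
tool_rot: [3.142, 0.0, -3.05]
force: [0.5, -0.3, -0.1]
opening: 0.06
grip_force: 0.0
```

Call:
{"fn": "servo_tool", "kwargs": {"increments": [[[0.26, -1, 0.11, 0, 0, 0], [0.26, -1, 0.11, 0, 0, 0], [0, 0, 0, 0, 0, 0]]]}}

```text
time: 3.62
ee_pos: [0.4179, -0.1899, 0.2498]
tool_rot: [-3.141, -0.001, -3.055]
force: [-0.1, 0.7, 0.6]
opening: 0.0601
grip_force: 0.0
```

```bash
python3 go.py .42 -.192 .13 -3.05; python3 - <<'E'
from bench import vision
import cv2,json
m=vision.camera_model('wrist'); im=vision.camera('wrist'); cv2.imwrite('pics/w2.png',cv2.resize(im[:,:,::-1],(800,600)))
json.dump({k:m[k].tolist() for k in m},open('w2.json','w'))
E
```

```text
t 3.625 p [ 0.418 -0.19   0.25 ] rot [-3.141 -0.001 -3.055] j [ 0.027  0.209  0.319  1.977 -0.078  0.968  2.041]
turn units [-0.006 -0.006 -0.046] shift units in goal frame [-0.048 -0.058  2.994]
```

View pics/w2.png

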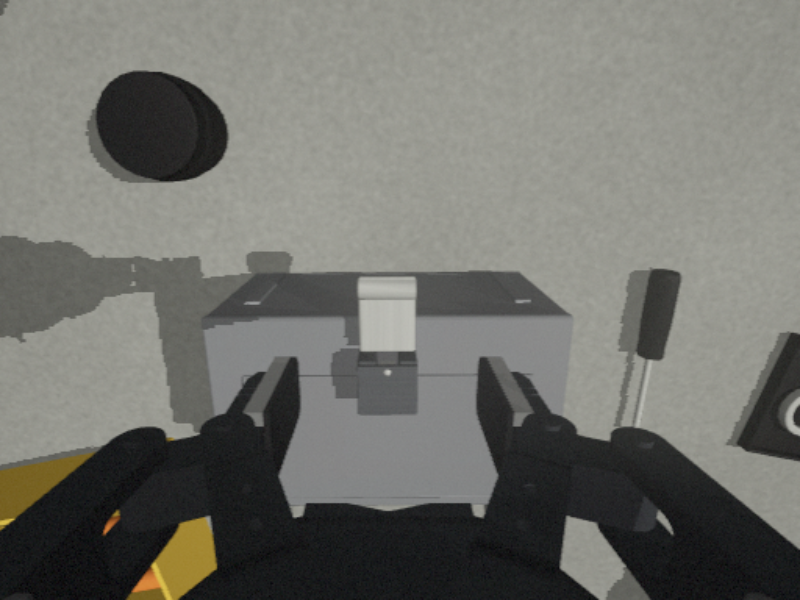

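```bash
cat >> a2.py <<'E'
import json
W={k:np.array(v) for k,v in json.load(open('w2.json')).items()}; k=1.5625; w=lambda *u:np.array(u)/k
def atz(m,u,z):
    Rm=cv2.Rodrigues(m['rvec'])[0]; c=-Rm.T@m['tvec']; d=Rm.T@np.linalg.solve(m['K'],[*u,1]); return c+d*(z-c[2])/d[2]
print('bar',tri([(W,w(387,287)),(T,t(495,510))]),tri([(W,w(387,287)),(S,s(397,18))]),tri([(W,w(387,287)),(T,t(495,510)),(S,s(397,18))]),atz(W,w(387,287),.147))
print('corners',atz(W,w(205,316),.135),atz(W,w(572,316),.135))
E
python3 a2.py | tail -2
```

```text
bar (array([ 0.4189, -0.1892,  0.1573]), np.float64(0.04088216279305357)) (array([ 0.4219, -0.1892,  0.1469]), np.float64(0.5729920510786712)) (array([ 0.4212, -0.1896,  0.1481]), np.float64(1.1533133824585775)) [ 0.4217 -0.189   0.147 ]
corners [ 0.4555 -0.3069  0.135 ] [ 0.4341 -0.0651  0.135 ]
```

Call:
{"fn": "servo_tool", "kwargs": {"increments": [[[-0.09, 0.02, 0.8, 0, 0, 0], [0, 0, 0.8, 0, 0, 0], [0, 0, 0.8, 0, 0, 0], [0, 0, 0.75, 0, 0, 0], [0, 0, 0, 0, 0, 0]]]}}

```text
time: 4.3
ee_pos: [0.4216, -0.1852, 0.1228]
tool_rot: [3.14, -0.003, -3.049]
force: [0.3, -0.2, 0.3]
opening: 0.06
grip_force: 0.0
```

Call:
{"fn": "servo_tool", "kwargs": {"increments": [[[0, 0, 0, 0, 0, 0], [0, 0, 0, 0, 0, 0], [0, 0, 0, 0, 0, 0], [0, 0, 0, 0, 0, 0]]], "hand": 25, "squeeze": 60}}

```text
time: 4.8
ee_pos: [0.4232, -0.1892, 0.126]
tool_rot: [-3.138, 0.003, -3.052]
force: [-4.2, -18.9, 6.8]
opening: 0.0302
grip_force: 58.8
```

Call:
{"fn": "servo_tool", "kwargs": {"increments": [[[0, -0.1, 0, 0, 0, 0], [0, 0, 0, 0, 0, 0]]]}}

```text
time: 5.05
ee_pos: [0.4232, -0.1905, 0.1256]
tool_rot: [-3.141, 0.002, -3.05]
force: [-4.5, 0.4, 9.9]
opening: 0.0304
grip_force: 60.5
```

```bash
python3 - <<'E'
from bench import vision
import cv2
im=vision.camera('wrist'); cv2.imwrite('pics/w3.png',cv2.resize(im[150:330,140:360,::-1],None,fx=3,fy=3))
E
```

```text
(no output)
```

View pics/w3.png

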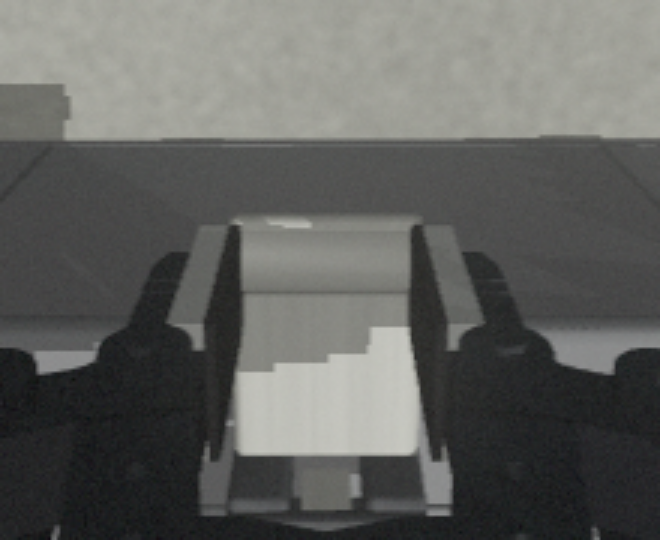

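```bash
python3 - <<'E'
import numpy as np
def pos(phi,th):
    v=np.array([-125-50*np.cos(phi),22+50*np.sin(phi)]); c,s=np.cos(th),np.sin(th)
    return np.array([v[0]*c+v[1]*s,-v[0]*s+v[1]*c])
w=[(p,0) for p in np.linspace(0,.63,6)]+[(.63,t) for t in np.linspace(0,1.57,21)[1:]]
P=np.array([pos(*x) for x in w]); D=-np.diff(P,axis=0)/40
for i,d in enumerate(D): print(i,np.round(d,2),w[i+1],np.round(P[i+1]))
E
```

```text
0 [-0.01 -0.16] (np.float64(0.126), 0) [-175.   28.]
1 [-0.03 -0.15] (np.float64(0.252), 0) [-173.   34.]
2 [-0.05 -0.15] (np.float64(0.378), 0) [-171.   40.]
3 [-0.07 -0.14] (np.float64(0.504), 0) [-169.   46.]
4 [-0.08 -0.13] (np.float64(0.63), 0) [-165.   51.]
5 [-0.11 -0.32] (0.63, np.float64(0.0785)) [-161.   64.]
6 [-0.14 -0.31] (0.63, np.float64(0.157)) [-155.   77.]
7 [-0.16 -0.3 ] (0.63, np.float64(0.2355)) [-149.   89.]
8 [-0.19 -0.28] (0.63, np.float64(0.314)) [-141.  100.]
9 [-0.21 -0.27] (0.63, np.float64(0.3925)) [-133.  111.]
10 [-0.23 -0.25] (0.63, np.float64(0.471)) [-124.  121.]
11 [-0.25 -0.23] (0.63, np.float64(0.5495)) [-114.  130.]
12 [-0.26 -0.21] (0.63, np.float64(0.628)) [-104.  139.]
13 [-0.28 -0.19] (0.63, np.float64(0.7065)) [-92. 147.]
14 [-0.29 -0.17] (0.63, np.float64(0.785)) [-81. 153.]
15 [-0.31 -0.15] (0.63, np.float64(0.8635)) [-68. 159.]
16 [-0.32 -0.12] (0.63, np.float64(0.942)) [-56. 164.]
17 [-0.33 -0.1 ] (0.63, np.float64(1.0205)) [-43. 168.]
18 [-0.33 -0.07] (0.63, np.float64(1.099)) [-29. 171.]
19 [-0.34 -0.04] (0.63, np.float64(1.1775)) [-16. 172.]
20 [-0.34 -0.02] (0.63, np.float64(1.256)) [ -2. 173.]
21 [-0.34  0.01] (0.63, np.float64(1.3345)) [ 11. 173.]
22 [-0.34  0.04] (0.63, np.float64(1.413)) [ 25. 171.]
23 [-0.33  0.06] (0.63, np.float64(1.4915)) [ 38. 169.]
24 [-0.33  0.09] (0.63, np.float64(1.57)) [ 51. 165.]
```

Call:
{"fn": "servo_tool", "kwargs": {"increments": [[[-0.01, 0, -0.16, 0, 0, 0], [-0.03, 0, -0.15, 0, 0, 0], [-0.05, 0, -0.15, 0, 0, 0], [-0.07, 0, -0.14, 0, 0, 0], [-0.08, 0, -0.13, 0, 0, 0]]], "squeeze": 80}}

```text
time: 5.72
ee_pos: [0.4322, -0.1894, 0.1536]
tool_rot: [3.141, -0.001, -3.051]
force: [1.0, 0.6, 0.0]
opening: 0.0248
grip_force: 0.0
```

Call:
{"fn": "servo_tool", "kwargs": {"increments": [[[-0.11, 0, -0.32, 0, 0, 0], [-0.14, 0, -0.31, 0, 0, 0]]]}}

```text
time: 5.98
ee_pos: [0.4426, -0.1886, 0.1795]
tool_rot: [-3.142, 0.0, -3.051]
force: [-0.3, 1.1, -0.3]
opening: 0.025
grip_force: 0.0
```

```bash
cat > b.py <<'E'
from h import *
from bench import sensors
from scipy.spatial.transform import Rotation as R
m=vision.camera_model('wrist'); s=sensors.observe(); Rt=R.from_euler('xyz',s['tool_rot']).as_matrix()
Rc=cv2.Rodrigues(m['rvec'])[0]; A=Rc@Rt; b=Rc@s['ee_pos']+m['tvec']  # tool->cam
np.savez('hand.npz',A=A,b=b,K=m['K'])
def px(pt): q=m['K']@(A@np.array(pt)+b); return np.round((q[:2]/q[2]-[140,150])*3)
for n,p in dict(tcp=[0,0,0],tipFrontL=[.011,.015,0],grasp=[0,0,-.019],gfrontL=[.011,.015,-.019],back=[-.011,.015,0]).items(): print(n,px(p))
print(Rt, 'cam in tool',-A.T@b)
# bar predictions in w3, tool pose then
R3=R.from_euler('xyz',[np.pi,0.001,-3.05]).as_matrix(); t3=np.array([.4232,-.1905,.1256])
for n,w in dict(bar=[.4215,-.189,.147],bar140=[.4215,-.189,.140],bartop=[.4215,-.189,.154],front=[.4145,-.189,.147]).items(): print(n,px(R3.T@(np.array(w)-t3)), R3.T@(np.array(w)-t3))
cv2.imwrite('pics/w4.png',cv2.resize(vision.camera('wrist')[:,:,::-1],(800,600)))
E
python3 b.py
```

```text
tcp [319. 215.]
tipFrontL [393. 165.]
grasp [319. 255.]
gfrontL [400. 200.]
back [390. 263.]
[[-9.95865394e-01 -9.08410921e-02  1.17951658e-04]
 [-9.08410993e-02  9.95865398e-01 -5.70062871e-05]
 [-1.12285462e-04 -6.74854469e-05 -9.99999991e-01]] cam in tool [ 0.07091751  0.00096721 -0.16679971]
bar [328. 253.] [ 0.00153428  0.0016492  -0.02140154]
bar140 [328. 237.] [ 0.00154128  0.0016492  -0.01440155]
bartop [328. 270.] [ 0.00152728  0.0016492  -0.02840154]
front [331. 218.] [ 0.00850493  0.00228945 -0.02140852]
```

View pics/w4.png

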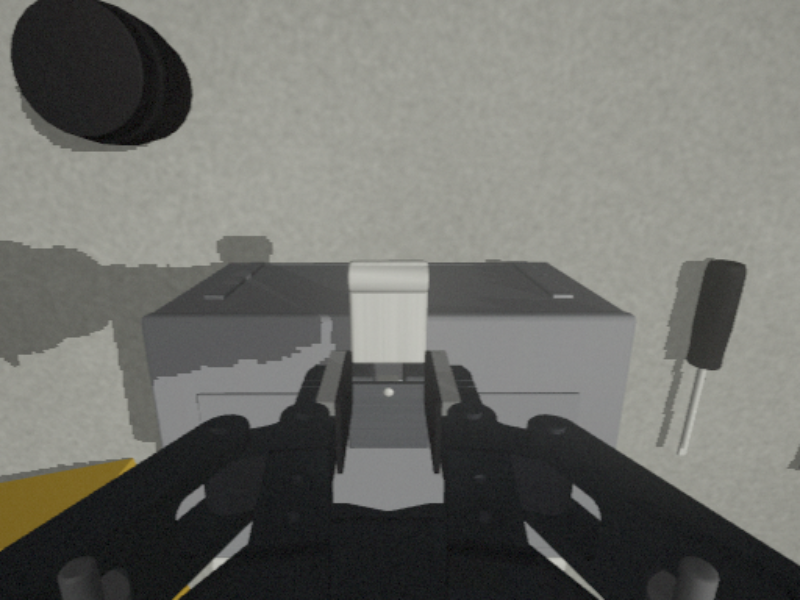

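Call:
{"fn": "servo_tool", "kwargs": {"increments": [[[0.3, 0, 0, 0, 0, 0], [0.28, -0.03, 0, 0, 0, 0], [0, 0, 0.5, 0, 0, 0], [0, 0, 0.5, 0, 0, 0], [0, 0, 0.4, 0, 0, 0]]], "hand": 60}}

```text
time: 6.65
ee_pos: [0.418, -0.192, 0.1216]
tool_rot: [3.141, -0.001, -3.051]
force: [0.4, -0.6, -0.0]
opening: 0.0599
grip_force: 0.0
```

Call:
{"fn": "servo_tool", "kwargs": {"increments": [[[0, 0, 0.4, 0, 0, 0], [0, 0, 0, 0, 0, 0]]]}}

```text
time: 6.9
ee_pos: [0.4178, -0.1919, 0.1056]
tool_rot: [3.141, -0.002, -3.051]
force: [-0.0, -0.8, 0.7]
opening: 0.0603
grip_force: 0.0
```

Call:
{"fn": "servo_tool", "kwargs": {"increments": [[[0, 0, 0, 0, 0, 0], [0, 0, 0, 0, 0, 0], [0, 0, 0, 0, 0, 0], [0, 0, 0, 0, 0, 0]]], "hand": 25, "squeeze": 70}}

```text
time: 7.4
ee_pos: [0.4189, -0.1913, 0.107]
tool_rot: [3.141, -0.0, -3.05]
force: [-3.0, 5.1, 7.6]
opening: 0.0344
grip_force: 68.8
```

Call:
{"fn": "servo_tool", "kwargs": {"increments": [[[-0.01, 0, -0.16, 0, 0, 0], [-0.03, 0, -0.15, 0, 0, 0], [-0.05, 0, -0.15, 0, 0, 0], [-0.07, 0, -0.14, 0, 0, 0], [-0.08, 0, -0.13, 0, 0, 0]]]}}

```text
time: 8.02
ee_pos: [0.428, -0.1902, 0.1355]
tool_rot: [3.14, -0.002, -3.05]
force: [2.2, 5.5, -19.2]
opening: 0.0339
grip_force: 71.6
```

Call:
{"fn": "servo_tool", "kwargs": {"increments": [[[-0.11, 0, -0.32, 0, 0, 0], [-0.14, 0, -0.31, 0, 0, 0], [-0.16, 0, -0.3, 0, 0, 0]]]}}

```text
time: 8.4
ee_pos: [0.4417, -0.1889, 0.1728]
tool_rot: [3.139, -0.007, -3.051]
force: [-22.0, 6.1, 4.2]
opening: 0.0338
grip_force: 74.8
```

Call:
{"fn": "servo_tool", "kwargs": {"increments": [[[0.08, 0, 0, 0, 0, 0]]]}}

```text
time: 8.52
ee_pos: [0.4417, -0.189, 0.1736]
tool_rot: [3.14, -0.0, -3.05]
force: [7.9, 8.6, -7.7]
opening: 0.034
grip_force: 73.5
```

```bash
python3 - <<'E'
from bench import vision
import cv2,numpy as np
a=vision.camera('wrist')[130:330,120:380,::-1]; b=vision.camera('top')[120:300,260:460,::-1]
a=cv2.resize(a,(400,308)); b=cv2.resize(b,(400,360))
cv2.imwrite('pics/w5.png',np.hstack([np.vstack([a,np.zeros((52,400,3),np.uint8)]),b]))
E
```

```text
(no output)
```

View pics/w5.png

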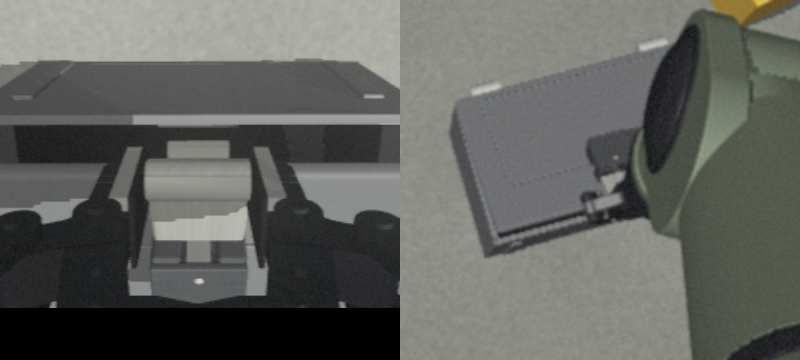

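Call:
{"fn": "servo_tool", "kwargs": {"increments": [[[-0.19, 0, -0.28, 0, 0, 0], [-0.21, 0, -0.27, 0, 0, 0], [-0.23, 0, -0.25, 0, 0, 0]]]}}

```text
time: 9.0
ee_pos: [0.464, -0.1868, 0.2053]
tool_rot: [3.139, -0.006, -3.051]
force: [-23.4, 8.4, 9.8]
opening: 0.0338
grip_force: 75.5
```

Call:
{"fn": "servo_tool", "kwargs": {"increments": [[[-0.19, 0, -0.27, 0, 0, 0], [-0.25, 0, -0.22, 0, 0, 0], [-0.27, -0.02, -0.2, 0, 0, 0]]]}}

```text
time: 9.38
ee_pos: [0.495, -0.1843, 0.2326]
tool_rot: [3.14, -0.002, -3.05]
force: [-0.2, 13.5, -14.9]
opening: 0.0342
grip_force: 71.9
```

Call:
{"fn": "servo_tool", "kwargs": {"increments": [[[-0.3, 0.02, -0.17, 0, 0, 0], [-0.32, 0.02, -0.15, 0, 0, 0], [-0.33, 0, -0.13, 0, 0, 0]]]}}

```text
time: 9.75
ee_pos: [0.5327, -0.1803, 0.2509]
tool_rot: [3.141, -0.001, -3.05]
force: [-1.2, 6.4, -11.9]
opening: 0.0341
grip_force: 71.2
```

Call:
{"fn": "servo_tool", "kwargs": {"increments": [[[0, 0, 0, 0, 0, 0]]]}}

```text
time: 9.88
ee_pos: [0.5334, -0.1802, 0.251]
tool_rot: [3.141, 0.0, -3.05]
force: [-3.7, 6.2, 2.1]
opening: 0.0338
grip_force: 72.3
```

Call:
{"fn": "servo_tool", "kwargs": {"increments": [[[-0.34, 0.02, -0.11, 0, 0, 0], [-0.34, 0, -0.08, 0, 0, 0], [-0.35, 0, -0.05, 0, 0, 0], [-0.35, 0, -0.03, 0, 0, 0]]]}}

```text
time: 10.38
ee_pos: [0.5878, -0.1751, 0.2617]
tool_rot: [-3.142, -0.0, -3.051]
force: [-5.0, 1.3, -1.1]
opening: 0.0335
grip_force: 70.0
```

Call:
{"fn": "servo_tool", "kwargs": {"increments": [[[0, 0, 0, 0, 0, 0]]]}}

```text
time: 10.5
ee_pos: [0.5885, -0.1751, 0.2616]
tool_rot: [-3.141, 0.001, -3.05]
force: [-2.1, 2.9, 3.8]
opening: 0.0338
grip_force: 70.2
```

Call:
{"fn": "servo_tool", "kwargs": {"increments": [[[-0.35, 0, 0.0, 0, 0, 0], [-0.35, 0, 0.03, 0, 0, 0], [-0.35, 0, 0.06, 0, 0, 0], [-0.34, 0, 0.08, 0, 0, 0]]]}}

```text
time: 11.0
ee_pos: [0.6445, -0.1698, 0.2562]
tool_rot: [-3.141, 0.004, -3.05]
force: [0.0, 3.9, 15.0]
opening: 0.0323
grip_force: 70.3
```

Call:
{"fn": "servo_tool", "kwargs": {"increments": [[[0, 0, 0, 0, 0, 0]]]}}

```text
time: 11.12
ee_pos: [0.6452, -0.1697, 0.2561]
tool_rot: [-3.141, 0.005, -3.05]
force: [3.6, 3.2, 12.3]
opening: 0.0319
grip_force: 70.5
```

Call:
{"fn": "servo_tool", "kwargs": {"increments": [[[0, 0, -0.03, 0, 0, 0], [0, 0, 0, 0, 0, 0], [0, 0, -0.5, 0, 0, 0], [0, 0, -0.9, 0, 0, 0], [0, 0, -0.9, 0, 0, 0]]], "hand": 65}}

```text
time: 11.75
ee_pos: [0.643, -0.1701, 0.3486]
tool_rot: [-3.141, -0.0, -3.051]
force: [-0.5, 0.2, 0.3]
opening: 0.0648
grip_force: 0.0
```

Call:
{"fn": "servo_tool", "kwargs": {"increments": [[[0, 0, -0.9, 0, 0, 0], [0.9, 0, -0.5, 0, 0, 0], [0.9, 0, 0, 0, 0, 0], [0.9, 0, 0, 0, 0, 0], [0.9, 0, 0, 0, 0, 0]]]}}

```text
time: 12.38
ee_pos: [0.4985, -0.1832, 0.4036]
tool_rot: [-3.141, 0.0, -3.051]
force: [0.8, -0.8, -0.7]
opening: 0.0647
grip_force: 0.0
```

Call:
{"fn": "servo_tool", "kwargs": {"increments": [[[0.9, 0, 0, 0, 0, 0], [0.2, 0, 0, 0, 0, 0]]]}}

```text
time: 12.62
ee_pos: [0.4542, -0.1876, 0.4042]
tool_rot: [3.142, 0.001, -3.052]
force: [-0.2, 0.6, 0.3]
opening: 0.065
grip_force: 0.0
```

```bash
python3 go.py; python3 - <<'E'
from bench import vision
import cv2,numpy as np,json
m=vision.camera_model('wrist'); a=vision.camera('wrist')[:,:,::-1]; b=vision.camera('scene')[60:240,80:320,::-1]
json.dump({k:m[k].tolist() for k in m},open('w6.json','w'))
cv2.imwrite('pics/w6raw.png',a)
b=cv2.resize(b,(384,288)); a=cv2.resize(a[150:340,120:380],(416,304))
out=np.zeros((304,800,3),np.uint8); out[:,:416]=a; out[:288,416:]=b
cv2.imwrite('pics/w6.png',cv2.convertScaleAbs(out,alpha=1.8))
E
```

```text
t 12.625 p [ 0.454 -0.188  0.404] rot [ 3.142  0.001 -3.052] j [-0.024  0.144  0.344  1.651 -0.05   1.355  1.988]
```

View pics/w6.png

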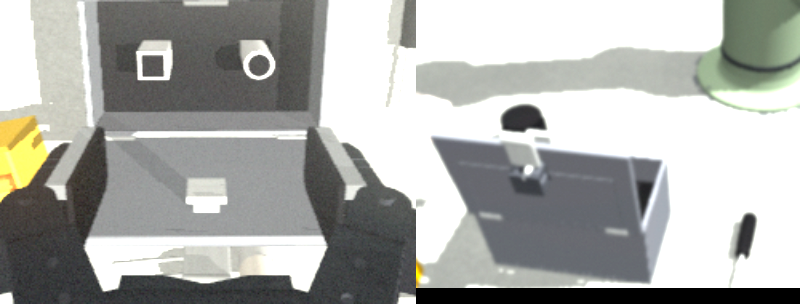

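```bash
cat > c.py <<'E'
from a2 import *
W6={k:np.array(v) for k,v in json.load(open('w6.json')).items()}
for z in(.105,.115): print(z,atz(W6,[215.6,190.6],z),atz(W6,[281.25,190.6],z))
im=cv2.imread('pics/w6raw.png')[150:215,180:310]
g=cv2.cvtColor(im,cv2.COLOR_BGR2GRAY); _,b=cv2.threshold(g,105,255,0); n,l,st,ct=cv2.connectedComponentsWithStats(b)
for i in range(1,n):
    if st[i,4]>20: print(st[i]+[180,150,0,0,0],ct[i]+[180,150])
lid=[(85+0,240),(325,240)]
E
python3 c.py | tail -8; python3 go.py .5264 -.2348 .2 -3.05
```

```text
grip pred [ 0.4206 -0.1911  0.1393] (array([ 0.42  , -0.1922,  0.1448]), np.float64(0.14337074639450975))
bar (array([ 0.4189, -0.1892,  0.1573]), np.float64(0.04088216279305357)) (array([ 0.4219, -0.1892,  0.1469]), np.float64(0.5729920510786712)) (array([ 0.4212, -0.1896,  0.1481]), np.float64(1.1533133824585775)) [ 0.4217 -0.189   0.147 ]
corners [ 0.4555 -0.3069  0.135 ] [ 0.4341 -0.0651  0.135 ]
0.105 [ 0.53   -0.2349  0.105 ] [ 0.52   -0.1243  0.105 ]
0.115 [ 0.5269 -0.234   0.115 ] [ 0.5171 -0.1258  0.115 ]
[235 150  28   3  73] [249.3014 151.1233]
[205 175  23  25 320] [217.025  185.8281]
[271 175  21  25 272] [279.7831 184.7353]
t 12.725 p [ 0.456 -0.187  0.404] rot [-3.142  0.001 -3.051] j [-0.024  0.146  0.344  1.648 -0.051  1.355  1.988]
turn units [-0.     0.011 -0.01 ] shift units in goal frame [-1.652 -1.349  5.101]
```

Call:
{"fn": "servo_tool", "kwargs": {"increments": [[[-0.58, -0.46, 0.4, 0, 0, 0], [-0.58, -0.46, 0.9, 0, 0, 0], [-0.58, -0.46, 0.9, 0, 0, 0], [0, 0, 0.9, 0, 0, 0], [0, 0, 0.9, 0, 0, 0]]], "hand": 62}}

```text
time: 13.35
ee_pos: [0.5312, -0.2355, 0.2415]
tool_rot: [-3.142, -0.001, -3.05]
force: [0.7, -0.4, 0.9]
opening: 0.0621
grip_force: 0.0
```

Call:
{"fn": "servo_tool", "kwargs": {"increments": [[[0, 0, 0.5, 0, 0, 0], [0, 0, 0, 0, 0, 0]]]}}

```text
time: 13.6
ee_pos: [0.5304, -0.2351, 0.222]
tool_rot: [3.141, -0.003, -3.05]
force: [-0.0, 0.4, 0.7]
opening: 0.0622
grip_force: 0.0
```

```bash
python3 go.py .527 -.2345 .08 -3.05; cat > d.py <<'E'
from a2 import *
W7=vision.camera_model('wrist'); a=vision.camera('wrist')[:,:,::-1]; cv2.imwrite('pics/w7raw.png',a)
p=proj([[.527,-.2345,.115],[.511,-.2345,.115],[.543,-.2345,.115],[.527,-.2185,.115],[.527,-.2505,.115]],W7); print(p)
x,y=np.round(p[0]).astype(int); g=cv2.cvtColor(a,cv2.COLOR_BGR2GRAY)[y-45:y+45,x-50:x+50]
_,b=cv2.threshold(g,0,255,cv2.THRESH_OTSU); n,l,st,ct=cv2.connectedComponentsWithStats(b)
for i in range(1,n):
    if st[i,4]>60: print(st[i]+[x-50,y-45,0,0,0],ct[i]+[x-50,y-45])
cv2.imwrite('pics/w7.png',cv2.convertScaleAbs(cv2.resize(a[120:330,120:380],(780,630))[:600],alpha=1.5))
E
python3 d.py | tail -9
```

```text
t 13.6 p [ 0.53  -0.235  0.222] rot [ 3.141 -0.003 -3.05 ] j [ 0.08   0.454  0.33   1.716 -0.169  1.003  2.133]
turn units [ 0.009 -0.028  0.001] shift units in goal frame [0.084 0.023 3.549]
grip pred [ 0.4206 -0.1911  0.1393] (array([ 0.42  , -0.1922,  0.1448]), np.float64(0.14337074639450975))
bar (array([ 0.4189, -0.1892,  0.1573]), np.float64(0.04088216279305357)) (array([ 0.4219, -0.1892,  0.1469]), np.float64(0.5729920510786712)) (array([ 0.4212, -0.1896,  0.1481]), np.float64(1.1533133824585775)) [ 0.4217 -0.189   0.147 ]
corners [ 0.4555 -0.3069  0.135 ] [ 0.4341 -0.0651  0.135 ]
[[247.8992 175.5392]
 [249.4314 159.45  ]
 [246.4143 191.1308]
 [264.1648 177.0028]
 [231.5847 174.0711]]
[231 153  34  38 656] [247.7881 168.2652]
```

Call:
{"fn": "servo_tool", "kwargs": {"increments": [[[0.08, 0.02, 0.7, 0, 0, 0], [0, 0, 0.7, 0, 0, 0], [0, 0, 0.7, 0, 0, 0], [0, 0, 0.7, 0, 0, 0], [0, 0, 0.7, 0, 0, 0]]]}}

```text
time: 14.28
ee_pos: [0.5285, -0.2352, 0.0838]
tool_rot: [-3.141, 0.002, -3.05]
force: [1.9, 0.8, 0.1]
opening: 0.062
grip_force: 0.0
```

Call:
{"fn": "servo_tool", "kwargs": {"increments": [[[0, 0, 0.15, 0, 0, 0], [0, 0, 0, 0, 0, 0]]]}}

```text
time: 14.52
ee_pos: [0.5279, -0.2353, 0.0785]
tool_rot: [-3.141, 0.001, -3.05]
force: [-0.2, -0.8, 0.4]
opening: 0.0618
grip_force: 0.0
```

Call:
{"fn": "servo_tool", "kwargs": {"increments": [[[0, 0, 0.15, 0, 0, 0], [0, 0, 0, 0, 0, 0]]]}}

```text
time: 14.78
ee_pos: [0.5274, -0.235, 0.0719]
tool_rot: [-3.141, 0.0, -3.05]
force: [0.7, 0.4, -0.5]
opening: 0.0619
grip_force: 0.0
```

Call:
{"fn": "servo_tool", "kwargs": {"increments": [[[0, 0, 0, 0, 0, 0], [0, 0, 0, 0, 0, 0], [0, 0, 0, 0, 0, 0], [0, 0, 0, 0, 0, 0]]], "hand": 20, "squeeze": 45}}

```text
time: 15.28
ee_pos: [0.5275, -0.2352, 0.0721]
tool_rot: [-3.141, 0.001, -3.05]
force: [-0.0, 0.1, 5.7]
opening: 0.0312
grip_force: 44.9
```

Call:
{"fn": "servo_tool", "kwargs": {"increments": [[[0, 0, -0.1, 0, 0, 0], [0, 0, -0.3, 0, 0, 0], [0, 0, -0.4, 0, 0, 0], [0, 0, -0.4, 0, 0, 0]]]}}

```text
time: 15.78
ee_pos: [0.5274, -0.2351, 0.1211]
tool_rot: [-3.141, 0.001, -3.05]
force: [-0.2, 0.1, -1.3]
opening: 0.0312
grip_force: 44.9
```

Call:
{"fn": "servo_tool", "kwargs": {"increments": [[[0, 0, -0.5, 0, 0, 0], [0, 0, -0.5, 0, 0, 0], [0, 0, -0.6, 0, 0, 0], [0, 0, -0.6, 0, 0, 0], [0, 0, -0.6, 0, 0, 0]]]}}

```text
time: 16.4
ee_pos: [0.5271, -0.2351, 0.2335]
tool_rot: [-3.141, 0.001, -3.051]
force: [0.0, -0.3, -1.4]
opening: 0.0314
grip_force: 44.9
```

```bash
python3 go.py .53 .345 .23 -3.05; cat > e.py <<'E'
from h import *
im=cv2.imread('pics/w1.png')  # 800x600 view at tool (.5003,.3008,.3028), yaw -3.05
cv2.imwrite('pics/w8.png',np.hstack([cv2.resize(im,(400,300)),cv2.resize(vision.camera('wrist')[:,:,::-1],(400,300))]))
E
python3 e.py
```

```text
t 16.4 p [ 0.527 -0.235  0.233] rot [-3.141  0.001 -3.051] j [ 0.075  0.435  0.337  1.714 -0.165  1.02   2.132]
turn units [-0.003  0.007 -0.006] shift units in goal frame [-1.398 14.434  0.086]
```

Call:
{"fn": "servo_tool", "kwargs": {"increments": [[[0, 0.5, 0, 0, 0, 0], [0, 0.8, 0, 0, 0, 0], [0, 0.8, 0, 0, 0, 0], [0, 0.8, 0, 0, 0, 0], [0, 0.8, 0, 0, 0, 0]]]}}

```text
time: 17.08
ee_pos: [0.513, -0.0857, 0.2315]
tool_rot: [3.141, -0.001, -3.05]
force: [0.4, -0.6, -1.9]
opening: 0.0308
grip_force: 45.0
```

Call:
{"fn": "servo_tool", "kwargs": {"increments": [[[0, 0.8, 0, 0, 0, 0], [0, 0.8, 0, 0, 0, 0], [0, 0.8, 0, 0, 0, 0], [0, 0.8, 0, 0, 0, 0], [-0.2, 0.8, 0, 0, 0, 0]]]}}

```text
time: 17.7
ee_pos: [0.5061, 0.0741, 0.2316]
tool_rot: [3.141, -0.001, -3.05]
force: [0.6, -0.3, -1.5]
opening: 0.0312
grip_force: 45.0
```

Call:
{"fn": "servo_tool", "kwargs": {"increments": [[[-0.2, 0.8, 0, 0, 0, 0], [-0.2, 0.8, 0, 0, 0, 0], [-0.2, 0.8, 0, 0, 0, 0], [-0.2, 0.8, 0, 0, 0, 0], [-0.2, 0.8, 0, 0, 0, 0]]]}}

```text
time: 18.32
ee_pos: [0.5315, 0.237, 0.2314]
tool_rot: [-3.141, -0.001, -3.05]
force: [1.0, -0.4, -0.7]
opening: 0.0309
grip_force: 45.0
```

Call:
{"fn": "servo_tool", "kwargs": {"increments": [[[-0.25, 0.8, 0.4, 0, 0, 0], [-0.25, 0.8, 0.5, 0, 0, 0], [-0.25, 0.8, 0.5, 0, 0, 0], [0, 0.2, 0.4, 0, 0, 0], [0, 0, 0, 0, 0, 0]]]}}

```text
time: 18.95
ee_pos: [0.5514, 0.3416, 0.1583]
tool_rot: [-3.14, -0.002, -3.049]
force: [0.4, -0.5, -1.6]
opening: 0.0312
grip_force: 45.0
```

```bash
python3 go.py .552 .342 .10 -3.05; cat > f.py <<'E'
from h import *
m=vision.camera_model('wrist'); a=vision.camera('wrist')[:,:,::-1]
# overlay predicted tray rim, floor target, ring
pt=[.5469,.2971,-.1115,0]
L=np.array([[-.065,.09,.014],[-.065,-.09,.014],[.065,-.09,.014],[.065,.09,.014]])
q=proj(pose(pt,L),m); a=a.copy()
f=1.5625; big=cv2.resize(a,(800,600))
big=cv2.convertScaleAbs(big,alpha=1.8,beta=10)
for u in q*f: cv2.circle(big,tuple(int(v) for v in u),4,(0,0,255),1)
cv2.circle(big,tuple(int(v) for v in proj([.552,.342,.004],m)[0]*f),4,(0,255,0),1)
print(q*f); cv2.imwrite('pics/w9.png',big)
E
python3 f.py
```

```text
t 18.95 p [0.551 0.342 0.158] rot [-3.14  -0.002 -3.049] j [-0.758  0.619  0.173  1.584 -0.123  0.952  1.118]
turn units [-0.015 -0.024  0.006] shift units in goal frame [-0.016  0.008  1.457]
[[471.64068787 188.04959086]
 [204.20013336 130.55354503]
 [187.84733671 315.32499384]
 [427.78596145 361.40936467]]
```

View pics/w9.png

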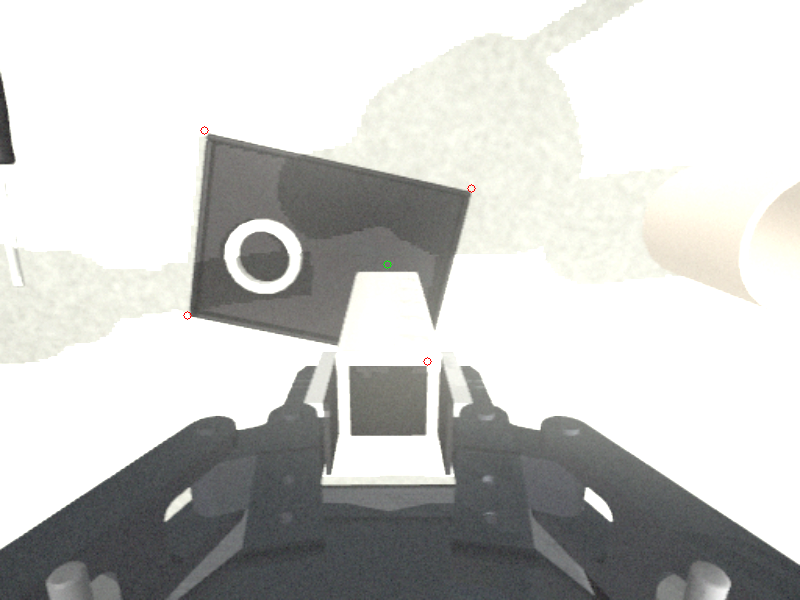

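Call:
{"fn": "servo_tool", "kwargs": {"increments": [[[0, 0, 0.5, 0, 0, 0], [0, 0, 0.5, 0, 0, 0], [0, 0, 0.5, 0, 0, 0], [0, 0, 0.4, 0, 0, 0], [0, 0, 0.15, 0, 0, 0]]]}}

```text
time: 19.62
ee_pos: [0.5526, 0.3413, 0.0768]
tool_rot: [-3.141, -0.001, -3.051]
force: [-0.3, 0.9, -1.6]
opening: 0.0312
grip_force: 45.1
```

Call:
{"fn": "servo_tool", "kwargs": {"increments": [[[0, 0, 0.05, 0, 0, 0], [0, 0, 0.05, 0, 0, 0], [0, 0, 0.03, 0, 0, 0], [0, 0, 0, 0, 0, 0]]]}}

```text
time: 20.12
ee_pos: [0.5529, 0.3418, 0.0725]
tool_rot: [3.141, 0.0, -3.05]
force: [0.9, -0.1, -1.9]
opening: 0.0311
grip_force: 45.1
```

Call:
{"fn": "servo_tool", "kwargs": {"increments": [[[0, 0, 0.04, 0, 0, 0], [0, 0, 0.04, 0, 0, 0], [0, 0, 0, 0, 0, 0]]]}}

```text
time: 20.5
ee_pos: [0.5528, 0.3416, 0.069]
tool_rot: [-3.141, -0.0, -3.05]
force: [0.4, -0.0, -2.4]
opening: 0.0314
grip_force: 45.1
```

Call:
{"fn": "servo_tool", "kwargs": {"increments": [[[0, 0, 0.03, 0, 0, 0], [0, 0, 0.03, 0, 0, 0], [0, 0, 0, 0, 0, 0]]]}}

```text
time: 20.88
ee_pos: [0.5528, 0.3416, 0.0667]
tool_rot: [-3.141, -0.0, -3.05]
force: [-0.2, -0.8, -2.0]
opening: 0.031
grip_force: 45.1
```

Call:
{"fn": "servo_tool", "kwargs": {"increments": [[[0, 0, 0.03, 0, 0, 0], [0, 0, 0, 0, 0, 0]]]}}

```text
time: 21.12
ee_pos: [0.5531, 0.3417, 0.0661]
tool_rot: [3.141, 0.001, -3.051]
force: [-0.9, -1.2, 5.3]
opening: 0.0313
grip_force: 46.0
```

Call:
{"fn": "servo_tool", "kwargs": {"increments": [[[0, 0, 0.03, 0, 0, 0], [0, 0, 0, 0, 0, 0]]]}}

```text
time: 21.38
ee_pos: [0.5536, 0.3418, 0.066]
tool_rot: [3.141, 0.001, -3.051]
force: [-4.9, -4.3, 20.4]
opening: 0.0311
grip_force: 48.0
```

Call:
{"fn": "servo_tool", "kwargs": {"increments": [[[0, 0, -0.035, 0, 0, 0], [0, 0, 0, 0, 0, 0]]]}}

```text
time: 21.62
ee_pos: [0.5531, 0.3418, 0.0661]
tool_rot: [3.141, 0.001, -3.05]
force: [-0.2, -0.7, 4.7]
opening: 0.0308
grip_force: 46.0
```

Call:
{"fn": "servo_tool", "kwargs": {"increments": [[[0, 0, 0, 0, 0, 0], [0, 0, 0, 0, 0, 0], [0, 0, 0, 0, 0, 0], [0, 0, -0.3, 0, 0, 0], [0, 0, -0.6, 0, 0, 0]]], "hand": 60}}

```text
time: 22.25
ee_pos: [0.5525, 0.3414, 0.1022]
tool_rot: [-3.141, -0.001, -3.05]
force: [0.1, -0.7, 0.8]
opening: 0.06
grip_force: 0.0
```

Call:
{"fn": "servo_tool", "kwargs": {"increments": [[[0, 0, -0.8, 0, 0, 0], [0, 0, -0.9, 0, 0, 0], [0, 0, -0.9, 0, 0, 0], [0, 0, -0.9, 0, 0, 0], [0, 0, -0.9, 0, 0, 0]]]}}

```text
time: 22.88
ee_pos: [0.5527, 0.3415, 0.28]
tool_rot: [3.141, 0.001, -3.051]
force: [-0.4, -0.3, 0.7]
opening: 0.0599
grip_force: 0.0
```

```bash
cat > g.py <<'E'
from h import *
# tube top expected z=.109 at (.553,.342); compare in wrist image
m=vision.camera_model('wrist'); a=vision.camera('wrist'); g=cv2.cvtColor(a,cv2.COLOR_RGB2GRAY)
c,s=np.cos(.09),np.sin(.09)
for z in(.004,.109): print(z,np.round(proj([[.553+c*i-s*j,.342+s*i+c*j,z] for i in(-.016,.016) for j in(-.016,.016)],m),1).tolist())
np.set_printoptions(linewidth=250)
p=proj([[.553,.342,.109]],m)[0]; x,y=np.round(p).astype(int); print(x,y); print(g[y-60:y+30:3,x-36:x+37:3])
E
python3 g.py; python3 go.py .52 -.17 .35 -3.05
```

```text
0.004 [[237.2, 140.8], [258.1, 140.8], [237.4, 161.4], [257.9, 161.4]]
0.109 [[234.0, 152.0], [261.1, 152.0], [234.3, 178.3], [260.7, 178.3]]
248 165
[[ 52  54  50  51  44  46  50  54  53  93 116 115 112 115 114 116 112 113 113 116 119 120 116 112 113]
 [ 48  52  51  45  47  50  47  52  48  43  44  52  49  63 115 111 114 111 116 118 113 114 113 117 113]
 [ 52  50  49  51  50  53  53  47  49  53  50  47  50  45  40  47  52  53  93 112 117 118 113 113 114]
 [ 52  47  53  49  49  49  46  52  47  49  47  48  51  52  48  46  43  47  46  45  52  51  67 112 114]
 [ 49  49  48  49  46  51  46  50  45  45  47  44  45  44  47  48  46  52  50  52  48  43  44  45  47]
 [ 45  43  48  45  44  47  43  47  46  44  45  52  44  45  44  49  49  48  51  46  45  47  47  51  48]
 [ 43  46  43  43  44  47  46  42  40  40  47  46  41  45  47  47  41  49  47  49  45  54  47  46  51]
 [ 48  43  45  45  49  48  48  46  45  46  44  47  46  47  43  49  47  46  47  50  46  46  51  50  83]
 [ 44  44  44  48  46  45  46  45  43  47  42  46  45  45  48  44  42  51  49  48  47  45  49  43 104]
 [ 45  42  41  38  44  
[... 1637 characters left out ...]
9  58  60  61  59  60  59  65  61  67  61  63  63  65  66  66  60  64 170 172 169 167 167]
 [ 59  60  60  62  63  60  57  63  61  61  65  66  59  64  64  64  64  66  63  66 169 163 168 168 167]
 [ 65  67  52  50  54  61  62  64  66  60  66  62  62  62  66  65  67  58  61 112 169 167 165 169 173]
 [164 170 168 118  59  66  66  54  58  60  60  63  67  68  67  68  70  66  63 135 165 169 169 171 172]
 [168 163 168 173 170 171 166 157  98  65  73  63  58  60  61  67  67  58  68 171 170 168 171 173 171]]
t 22.925 p [0.554 0.342 0.285] rot [ 3.138  0.006 -3.051] j [-0.772  0.504  0.2    1.442 -0.104  1.199  1.102]
turn units [ 0.033  0.056 -0.008] shift units in goal frame [  2.022 -12.675  -1.628]
```

```bash
python3 go.py .6357 -.1095 .36 -3.05; python3 - <<'E'
import numpy as np
s=.1;off=.021
th=np.linspace(1.55,0,24); P=np.c_[-s*np.cos(th)+off*np.sin(th)*1+0,s*np.sin(th)+.01*np.cos(th)]
# finger half width 11 always on -x corner => centre = corner + 11mm
P=np.c_[-s*np.cos(th)+.01*np.sin(th)+.011, s*np.sin(th)+.01*np.cos(th)]
D=-np.diff(P,axis=0)/.04
for t,p,d in zip(th[1:],P[1:],D): print(round(t,2),np.round(p*1e3),np.round(d,2))
E
```

```text
t 22.925 p [0.554 0.342 0.285] rot [ 3.138  0.006 -3.051] j [-0.772  0.504  0.2    1.442 -0.104  1.199  1.102]
turn units [ 0.033  0.056 -0.008] shift units in goal frame [ -0.996 -11.433  -1.878]
1.48 [ 12. 100.] [ 0.17 -0.01]
1.42 [  5. 100.] [0.17 0.  ]
1.35 [ -1. 100.] [0.17 0.02]
1.28 [-8. 99.] [0.17 0.03]
1.21 [-15.  97.] [0.17 0.04]
1.15 [-21.  95.] [0.16 0.05]
1.08 [-27.  93.] [0.16 0.06]
1.01 [-34.  90.] [0.15 0.07]
0.94 [-40.  87.] [0.15 0.08]
0.88 [-45.  83.] [0.14 0.09]
0.81 [-51.  79.] [0.14 0.1 ]
0.74 [-56.  75.] [0.13 0.11]
0.67 [-61.  70.] [0.12 0.12]
0.61 [-65.  65.] [0.11 0.13]
0.54 [-70.  60.] [0.11 0.13]
0.47 [-74.  54.] [0.1  0.14]
0.4 [-77.  49.] [0.09 0.15]
0.34 [-80.  42.] [0.08 0.15]
0.27 [-83.  36.] [0.07 0.16]
0.2 [-85.  30.] [0.06 0.16]
0.13 [-87.  23.] [0.04 0.16]
0.07 [-88.  17.] [0.03 0.17]
0.0 [-89.  10.] [0.02 0.17]
```

Call:
{"fn": "servo_tool", "kwargs": {"increments": [[[-0.25, -0.5, -0.7, 0, 0, 0], [-0.25, -0.9, -0.7, 0, 0, 0], [-0.25, -0.9, -0.5, 0, 0, 0], [-0.25, -0.9, 0, 0, 0, 0], [0, -0.9, 0, 0, 0, 0]]], "hand": 0}}

```text
time: 23.55
ee_pos: [0.608, 0.1806, 0.3545]
tool_rot: [3.142, 0.001, -3.051]
force: [0.3, 1.1, 0.1]
opening: -0.0001
grip_force: 0.0
```

Call:
{"fn": "servo_tool", "kwargs": {"increments": [[[0, -0.9, 0, 0, 0, 0], [0, -0.9, 0, 0, 0, 0], [0, -0.9, 0, 0, 0, 0], [0, -0.9, 0, 0, 0, 0], [0, -0.9, 0, 0, 0, 0]]]}}

```text
time: 24.18
ee_pos: [0.6239, 0.0015, 0.3546]
tool_rot: [3.141, 0.001, -3.051]
force: [0.9, -0.1, -1.1]
opening: 0.0004
grip_force: 0.0
```

Call:
{"fn": "servo_tool", "kwargs": {"increments": [[[0, -0.9, 0, 0, 0, 0], [0, -0.9, 0, 0, 0, 0], [0, -0.9, 0, 0, 0, 0], [0, 0, 0, 0, 0, 0]]]}}

```text
time: 24.68
ee_pos: [0.6333, -0.1081, 0.3545]
tool_rot: [-3.14, 0.0, -3.055]
force: [-1.3, -0.1, -0.6]
opening: -0.0
grip_force: 0.0
```

```bash
python3 go.py .6357 -.1095 .225 -3.05
```

```text
t 24.675 p [ 0.633 -0.108  0.354] rot [-3.14   0.    -3.055] j [-0.125  0.461  0.318  1.355 -0.142  1.347  1.851]
turn units [-0.013  0.004 -0.046] shift units in goal frame [-0.056 -0.041  3.236]
```

Call:
{"fn": "servo_tool", "kwargs": {"increments": [[[-0.3, 0, 0.6, 0, 0, 0], [0, 0, 0.7, 0, 0, 0], [0, 0, 0.7, 0, 0, 0], [0, 0, 0.7, 0, 0, 0], [0, 0, 0.5, 0, 0, 0]]]}}

```text
time: 25.3
ee_pos: [0.6455, -0.1027, 0.2251]
tool_rot: [3.141, -0.0, -3.05]
force: [1.3, -0.1, 0.8]
opening: -0.0001
grip_force: 0.0
```

Call:
{"fn": "servo_tool", "kwargs": {"increments": [[[0.3, 0, 0, 0, 0, 0], [0.2, 0, 0, 0, 0, 0], [0.2, 0, 0, 0, 0, 0], [0.17, 0, 0, 0, 0, 0], [0.17, 0, 0, 0, 0, 0]]]}}

```text
time: 25.92
ee_pos: [0.6043, -0.1075, 0.2264]
tool_rot: [-3.141, 0.001, -3.05]
force: [2.4, 0.2, 2.3]
opening: -0.0001
grip_force: 1.4
```

Call:
{"fn": "servo_tool", "kwargs": {"increments": [[[0.17, 0, 0.0, 0, 0, 0], [0.17, 0, 0.02, 0, 0, 0], [0.17, 0, 0.03, 0, 0, 0], [0.17, 0, 0.04, 0, 0, 0], [0.16, 0, 0.05, 0, 0, 0]]]}}

```text
time: 26.55
ee_pos: [0.5703, -0.1106, 0.22]
tool_rot: [-3.142, -0.0, -3.051]
force: [1.9, 0.2, 2.7]
opening: -0.0001
grip_force: 1.0
```

Call:
{"fn": "servo_tool", "kwargs": {"increments": [[[0.16, 0, 0.06, 0, 0, 0], [0.15, 0, 0.07, 0, 0, 0], [0.15, 0, 0.08, 0, 0, 0], [0.14, 0, 0.09, 0, 0, 0]]]}}

```text
time: 27.05
ee_pos: [0.5465, -0.1128, 0.2079]
tool_rot: [-3.142, -0.0, -3.05]
force: [1.9, -0.8, 0.8]
opening: -0.0002
grip_force: 0.7
```

Call:
{"fn": "servo_tool", "kwargs": {"increments": [[[0.14, 0, 0.1, 0, 0, 0], [0.13, 0, 0.11, 0, 0, 0], [0.12, 0, 0.12, 0, 0, 0], [0.11, 0, 0.13, 0, 0, 0], [0.11, 0, 0.13, 0, 0, 0]]]}}

```text
time: 27.68
ee_pos: [0.5223, -0.1149, 0.1842]
tool_rot: [3.142, -0.0, -3.05]
force: [0.2, -0.1, 1.0]
opening: 0.0001
grip_force: 0.4
```

Call:
{"fn": "servo_tool", "kwargs": {"increments": [[[0.1, 0, 0.14, 0, 0, 0], [0.09, 0, 0.15, 0, 0, 0], [0.08, 0, 0.15, 0, 0, 0], [0.07, 0, 0.16, 0, 0, 0]]]}}

```text
time: 28.18
ee_pos: [0.5089, -0.1162, 0.1601]
tool_rot: [-3.142, -0.0, -3.05]
force: [-0.0, -0.2, 0.2]
opening: -0.0001
grip_force: 0.2
```

Call:
{"fn": "servo_tool", "kwargs": {"increments": [[[0.06, 0, 0.16, 0, 0, 0], [0.04, 0, 0.16, 0, 0, 0], [0.03, 0, 0.17, 0, 0, 0]]]}}

```text
time: 28.55
ee_pos: [0.5039, -0.1167, 0.1406]
tool_rot: [-3.142, 0.0, -3.05]
force: [-0.3, -0.3, -1.1]
opening: 0.0
grip_force: 0.0
```

Call:
{"fn": "servo_tool", "kwargs": {"increments": [[[0.02, 0, 0.17, 0, 0, 0], [0, 0, 0, 0, 0, 0]]]}}

```text
time: 28.8
ee_pos: [0.5029, -0.1167, 0.1337]
tool_rot: [3.141, -0.001, -3.05]
force: [0.1, 0.7, 0.5]
opening: 0.0003
grip_force: 0.0
```

```bash
cat > k.py <<'E'
from h import *
# compare candidate lid angles in scene view: brightness edges of lid side edge y=+125
B=[.5215,-.180,.089,0]; S=M['scene']; im=vision.camera('scene')[:,:,::-1]; cv2.imwrite('pics/s9.png',im)
g=cv2.GaussianBlur(cv2.cvtColor(im,cv2.COLOR_BGR2GRAY),(3,3),0).astype(float)
i0=cv2.imread('pics/scene0.png'); i0=cv2.GaussianBlur(cv2.cvtColor(cv2.resize(i0,(512,384),interpolation=cv2.INTER_AREA),cv2.COLOR_BGR2GRAY),(3,3),0).astype(float)
print('box-region mean diff',np.abs(g-i0)[140:215,115:240].mean())
d=np.abs(g-i0)[130:240:6,105:260:6]; np.set_printoptions(linewidth=200); print(d.astype(int))
E
python3 k.py
```

```text
box-region mean diff 27.594453333333334
[[ 78  76  77  77  76  30   2   1   2   3   9  11  63  70  76  78  76  75  77  24  14  52  17   6   6   6]
 [ 75  77  76  76  76   1  13   5   2  14  85  76  67 138 131 106  80  74  35  29  55  83  85  84  75  39]
 [ 76  76  76  77  56 102 142 143 138 136  12  21   5 200 178 165  79  72   1  77  53  86  85  87  86  87]
 [ 76  76  75  25   3  56  23  21   6  23   1  90  47  67 135 146 159 141  99  23  69  69  85  86  87  87]
 [ 69  31   4   4   3  53  62  62  61  59  60  61  48  46  86   4  86 129   2   3  22  40  79  86  87  86]
 [  6   7   6   4  73  63  63  63  62  62  48  13  32  20   6  23  84 106   9   8   9   3  14   9  21  43]
 [  6   5   6  31  63  62  62  63  62  62  62  59  55  46  58  60  61   1  10   4  10   9   6   6   6   6]
 [  6   5   6  67  64  63  63  62  61  62  57  12   5   3   7  14   9   8   9   6   9   8   4   6   5   5]
 [  6   6  17  64  57  59  45   6   6   1   6   6   6   7   7   7   8   8   8  12   7  12   4   5   5   6]
 [ 10  68  10   0   6   4   5   5   6   6   5   6   7   7   7   8   8   7   6   7   3   5   3   6
[... 273 characters left out ...]
   1   3   2   2   5   5   5   5   4   4   6   7   6   6]
 [  4   4   3   3   2   3   2   1   3   1   2   3   2   2   2   2   3   2   3   2   4   3   6   7   5   5]
 [  4   4   3   4   3   3   2   3   3   3   2   3   2   3   2   1   3   3   3   3   3   3   6   6   6   6]
 [  4   4   5   3   2   2   3   3   3   3   2   2   2   2   3   3   3   2   2   2   4   5   6   6   6   6]
 [  3   4   8   2   2   4   3   3   2   2   2   2   1   2   2   2   3   2   2   3   4   6   6   6   6   6]
 [  5   6   6   6   5   6   6   0  10  18   7   3   3   4   2   2   2   2   3   3   3   6   6   6   5   6]
 [  6   6   5   6   5   5   5   6   5   6   6   5   4   6   6   5   6   6   7   7   5   6   5   6   6   5]]
```

Call:
{"fn": "servo_tool", "kwargs": {"increments": [[[0, 0, 0.1, 0, 0, 0], [0, 0, 0.1, 0, 0, 0], [0, 0, 0, 0, 0, 0]]]}}

```text
time: 29.22
ee_pos: [0.5031, -0.1167, 0.126]
tool_rot: [3.142, -0.0, -3.05]
force: [-0.2, 0.1, 0.2]
opening: -0.0
grip_force: 0.0
```

Call:
{"fn": "servo_tool", "kwargs": {"increments": [[[0, 0, 0.1, 0, 0, 0], [0, 0, 0.1, 0, 0, 0], [0, 0, 0, 0, 0, 0]]]}}

```text
time: 29.6
ee_pos: [0.5026, -0.1169, 0.1181]
tool_rot: [3.141, -0.001, -3.051]
force: [-0.5, -1.1, 0.9]
opening: 0.0
grip_force: 0.3
```

Call:
{"fn": "servo_tool", "kwargs": {"increments": [[[0, 0, 0.1, 0, 0, 0], [0, 0, 0, 0, 0, 0]]]}}

```text
time: 29.85
ee_pos: [0.5031, -0.1167, 0.1139]
tool_rot: [3.142, -0.0, -3.05]
force: [-0.1, 0.1, -0.7]
opening: -0.0
grip_force: 0.0
```

Call:
{"fn": "servo_tool", "kwargs": {"increments": [[[0, 0, 0.1, 0, 0, 0], [0, 0, 0, 0, 0, 0]]]}}

```text
time: 30.1
ee_pos: [0.5034, -0.1167, 0.1105]
tool_rot: [3.141, 0.001, -3.051]
force: [-2.4, 0.4, 11.1]
opening: -0.0002
grip_force: 5.8
```

Call:
{"fn": "servo_tool", "kwargs": {"increments": [[[0, 0, -0.5, 0, 0, 0], [0, 0, -0.5, 0, 0, 0], [0, 0, -0.5, 0, 0, 0], [0, 0, -0.5, 0, 0, 0], [0, 0, 0, 0, 0, 0]]]}}

```text
time: 30.72
ee_pos: [0.5039, -0.1168, 0.1911]
tool_rot: [-3.141, 0.002, -3.05]
force: [0.3, 0.1, -0.6]
opening: 0.0001
grip_force: 0.0
```

```bash
cat > l.py <<'E'
from h import *
B=[.5215,-.180,.089,0]
m=vision.camera_model('wrist'); im=vision.camera('wrist')[:,:,::-1]; cv2.imwrite('pics/wl.png',im)
g=cv2.cvtColor(im,cv2.COLOR_BGR2GRAY)
def lid(th,s,y,n=.01): return [.075-s*np.cos(th)+n*np.sin(th),y,.125+s*np.sin(th)+n*np.cos(th)]
for th in(0,.05,.1,.2,.4): print(th,np.round(proj(pose(B,np.array([lid(th,.152,.1),lid(th,.152,-.1),lid(th,.152,.125)])),m),1).tolist())
print('boxfront bottom',proj(pose(B,np.array([[-.075,.1,0],[-.075,-.1,0]])),m).round(1).tolist())
np.set_printoptions(linewidth=250)
print(g[0:250:4,60:450:12])
print('bar pred',proj(pose(B,[[-.1,0,.147]]),m))
E
python3 l.py
```

```text
0 [[294.4, 111.4], [26.8, 110.5], [327.9, 111.5]]
0.05 [[296.0, 112.7], [19.3, 111.8], [330.6, 112.8]]
0.1 [[297.6, 114.6], [11.4, 113.7], [333.4, 114.7]]
0.2 [[301.1, 120.7], [-5.4, 119.7], [339.4, 120.8]]
0.4 [[308.9, 143.3], [-42.9, 142.2], [352.8, 143.4]]
boxfront bottom [[277.0, 109.8], [110.2, 109.3]]
[[141 147 148 ... 149 149 141]
 [141 145 148 ... 145 145 140]
 [148 145 150 ... 146 140 140]
 ...
 [ 85  87  87 ... 155 150 153]
 [ 85  84  84 ... 154 151 152]
 [ 83  87  84 ... 149 149 149]]
bar pred [[152.78945259  76.72166241]]
```

```bash
python3 - <<'E'
import cv2
g=cv2.imread('pics/wl.png',0)
print('rows at cols 40,80,120,153,200,260,300')
for r in range(60,160,3): print(r,[int(g[r,c]) for c in(20,40,80,120,153,185,220,260,290,320)])
for r in(116,120,125,135,145,160,180): print(r,'edge',[int(v) for v in g[r,310:362:2]])
E
```

```text
rows at cols 40,80,120,153,200,260,300
60 [148, 143, 155, 153, 157, 151, 152, 147, 152, 154]
63 [142, 142, 155, 156, 155, 151, 152, 148, 150, 150]
66 [141, 146, 151, 153, 174, 151, 153, 151, 152, 149]
69 [145, 148, 151, 149, 164, 151, 152, 153, 152, 150]
72 [144, 150, 154, 155, 181, 154, 146, 152, 155, 152]
75 [147, 153, 153, 160, 187, 150, 148, 148, 151, 153]
78 [146, 149, 153, 155, 179, 150, 146, 148, 155, 151]
81 [146, 149, 153, 148, 168, 154, 153, 146, 154, 142]
84 [147, 150, 156, 153, 149, 152, 151, 150, 147, 155]
87 [147, 154, 155, 157, 154, 156, 149, 151, 143, 150]
90 [142, 153, 158, 157, 187, 148, 150, 149, 156, 150]
93 [148, 150, 155, 154, 187, 150, 150, 152, 155, 158]
96 [149, 146, 99, 156, 186, 149, 149, 153, 154, 151]
99 [149, 149, 132, 158, 187, 153, 151, 153, 152, 153]
102 [146, 152, 138, 154, 187, 153, 147, 151, 152, 153]
105 [146, 154, 154, 156, 188, 156, 153, 157, 155, 152]
108 [147, 152, 156, 154, 187, 154, 147, 152, 156, 150]
111 [152, 151, 88, 71, 188, 81, 73, 79, 124, 128]
114 [123, 123, 123, 128, 187, 130, 130, 132, 135, 134]
117 [130, 134, 136, 137, 187, 142, 1
[... 1052 characters left out ...]

125 edge [146, 146, 144, 148, 145, 146, 143, 139, 157, 156, 155, 153, 157, 159, 155, 152, 152, 155, 155, 151, 148, 153, 151, 152, 152, 152]
135 edge [146, 143, 144, 146, 145, 143, 143, 139, 153, 153, 153, 155, 149, 151, 155, 154, 157, 154, 150, 153, 155, 155, 159, 159, 156, 154]
145 edge [145, 144, 144, 145, 145, 144, 142, 143, 152, 153, 152, 152, 155, 154, 155, 151, 152, 152, 154, 154, 152, 155, 153, 156, 158, 152]
160 edge [144, 142, 141, 143, 144, 142, 140, 155, 157, 157, 156, 155, 154, 157, 156, 154, 156, 153, 154, 153, 155, 153, 150, 153, 153, 155]
180 edge [142, 142, 141, 141, 142, 139, 157, 158, 158, 155, 153, 152, 153, 149, 149, 154, 156, 152, 153, 152, 155, 153, 152, 154, 158, 159]
```

Call:
{"fn": "servo_tool", "kwargs": {"increments": [[[0.6, 0, 0.6, 0, 0, 0], [0.58, 0, 0.6, 0, 0, 0], [0, 0, 0.3, 0, 0, 0], [0, 0, 0.2, 0, 0, 0], [0, 0, 0, 0, 0, 0]]]}}

```text
time: 31.4
ee_pos: [0.4565, -0.121, 0.1218]
tool_rot: [-3.142, -0.001, -3.05]
force: [0.1, 0.8, 0.5]
opening: 0.0
grip_force: 0.0
```

Call:
{"fn": "servo_tool", "kwargs": {"increments": [[[0, 0, 0.1, 0, 0, 0], [0, 0, 0.1, 0, 0, 0], [0, 0, 0, 0, 0, 0]]]}}

```text
time: 31.78
ee_pos: [0.4561, -0.121, 0.114]
tool_rot: [3.142, -0.0, -3.05]
force: [0.3, 0.6, -0.0]
opening: 0.0
grip_force: 0.0
```

Call:
{"fn": "servo_tool", "kwargs": {"increments": [[[0, 0, 0.08, 0, 0, 0], [0, 0, 0, 0, 0, 0]]]}}

```text
time: 32.02
ee_pos: [0.4561, -0.121, 0.1109]
tool_rot: [3.142, -0.0, -3.05]
force: [0.1, -0.6, 0.8]
opening: -0.0002
grip_force: 0.0
```

Call:
{"fn": "servo_tool", "kwargs": {"increments": [[[0, 0, 0.05, 0, 0, 0], [0, 0, 0, 0, 0, 0]]]}}

```text
time: 32.28
ee_pos: [0.4563, -0.1211, 0.1103]
tool_rot: [3.141, 0.001, -3.051]
force: [-9.4, 2.0, 35.8]
opening: 0.0
grip_force: 18.1
```

Call:
{"fn": "servo_tool", "kwargs": {"increments": [[[0, 0, -0.2, 0, 0, 0], [0, 0, -0.6, 0, 0, 0], [0, 0, -0.9, 0, 0, 0], [0, 0, -0.9, 0, 0, 0], [0, 0, -0.9, 0, 0, 0]]]}}

```text
time: 32.9
ee_pos: [0.456, -0.1211, 0.2504]
tool_rot: [-3.142, 0.0, -3.051]
force: [0.1, -0.3, 0.3]
opening: -0.0001
grip_force: 0.0
```

Call:
{"fn": "servo_tool", "kwargs": {"increments": [[[0, 0.9, -0.9, 0, 0, 0], [0, 0.9, -0.9, 0, 0, 0], [0, 0.9, 0, 0, 0, 0], [0, 0.9, 0, 0, 0, 0], [0, 0.9, 0, 0, 0, 0]]]}}

```text
time: 33.52
ee_pos: [0.4395, 0.0593, 0.3212]
tool_rot: [3.141, 0.0, -3.05]
force: [0.3, 0.5, -0.1]
opening: -0.0
grip_force: 0.0
```

Call:
{"fn": "servo_tool", "kwargs": {"increments": [[[0, 0.9, 0, 0, 0, 0], [0, 0.9, 0, 0, 0, 0], [0, 0.9, 0, 0, 0, 0], [0, 0, 0, 0, 0, 0], [0, 0, 0, 0, 0, 0]]]}}

```text
time: 34.15
ee_pos: [0.43, 0.1651, 0.321]
tool_rot: [-3.141, -0.0, -3.051]
force: [0.3, -0.4, -0.4]
opening: 0.0001
grip_force: 0.0
```

```bash
cat > n.py <<'E'
from h import *
from bench import sensors
s=sensors.observe(); print(s['time'],s['ee_pos'],s['force'])
np.set_printoptions(linewidth=220)
for n in('scene','top'):
    im=vision.camera(n)[:,:,::-1].astype(float)
    i0=cv2.resize(cv2.imread(f'pics/{n}0.png'),(512,384),interpolation=cv2.INTER_AREA).astype(float)
    # gradient comparison is shadow-tolerant: shift of box region vs start
    y0,y1,x0,x1=(140,235,112,245) if n=='scene' else (135,255,275,435)
    G=lambda a:cv2.Laplacian(cv2.GaussianBlur(cv2.cvtColor(a.astype(np.uint8),cv2.COLOR_BGR2GRAY),(5,5),0).astype(np.float32),cv2.CV_32F)
    print(n,'box shift',cv2.phaseCorrelate(G(i0)[y0:y1,x0:x1],G(im)[y0:y1,x0:x1]))
    d=np.abs(im-i0).mean(2)[y0:y1:7,x0:x1:7]; print(d.astype(int))
    for nm,(yy,xx) in dict(ring=((230,270),(335,375)),sd=((190,252),(270,300))).items() if n=='scene' else dict(ring=((205,240),(138,172)),sd=((188,270),(222,258))).items():
        print(nm,np.abs(im-i0).mean(2)[yy[0]:yy[1],xx[0]:xx[1]].mean(), cv2.phaseCorrelate(G(i0)[yy[0]:yy[1],xx[0]:xx[1]],G(im)[yy[0]:yy[1],xx[0]:xx[1]]))
E
python3 n.py
```

```text
34.15 [0.42998135 0.16512506 0.32100585] [ 0.3028294  -0.36782405 -0.37322352]
scene box shift ((0.4252778334330998, 0.007458759782196012), 0.740110061492449)
[[79 79 12  2  7  0  0  6 35 61 58 25 16 80 80 82 80 81 82]
 [76 77  0  2 65 63 60 44 12 19 83 87  3  5 63 80 82 81 82]
 [78 77  1 21 68 67 67 67 57 39 39 19 66 66 46  6 13 49 81]
 [77 77 78 67 68 68 67 67  1  1  1 50 67 67 68 66 69 62  3]
 [78 76 68 65 67 66 67 66 66 68 67 68 68 66 67 67 66 70  3]
 [79 76 66 69 69 65 67 67 67 67 67 66 66 67 63 65 58 27  1]
 [75  2 33 52 46 14  2  2  1  2  1  2  2  2  3  2  2  7  0]
 [ 3  0  0  2  2  2  0  0  2  2  2  2  2  1  1  1  1  0  0]
 [ 1  0  0  3  0  1  1  0  0  0  0  2  3  2  2  1  2  1  0]
 [ 1  1  1  1  1  1  0  0  0  0  0  3  1  2  2  1  1  1  2]
 [ 1  1  0  1  1  0  0  0  0  0  1  1  2  1  1  1  0  2  2]
 [ 0  1  1  0  1  0  1  0  1  1  1  1  0  0  1  1  1  0  2]
 [ 1  2  1  0  1  0  1  1  1  0  0  0  1  1  1  0  0  2  3]
 [ 2  3  2  2  2  3  0  1  1  0  1  0  0  0  1  0  0  1  2]]
ring 5.993333333333332 ((-0.12992436518908335, -0.19288108027820172), 0.9397125428915024)
sd 1.98870
[... 926 characters left out ...]
0 37 39 39 38 36 36  2]
 [ 2  4  2  6 41 39 40 42 40 32 39 41 21 51 15 33 42 39 40 42 37  5 37]
 [ 1  3  4 10 37 39 33 37 41 40 38 38 69 63 59  1 39 18  8  3 54 44 45]
 [ 1  1  2  7 45 38 42 40 38 37 39 47  9 61 58 20  2  5  6  2 46 46 51]
 [ 2  3  0  1  3  3 43  9  4  1  1  5  4  1 51 54  6  4  1  5  2  1  3]
 [ 3  0  1  2  1  2  6  5  3  0  2  0  4  2  7  5  4  3  5  2  4  1  4]
 [ 3  3  1  3  3  6  9  5  4  0  2  2  5  4  3  2  7  1  2  3  4  3  4]
 [ 2  5  9  3  2  1  2  3  5  4  1  1  1  2  4  0  3  0  1  2  4  1  7]]
ring 69.81512605042016 ((-9.686773514656934, -7.668678819979892), 0.2521992932867121)
sd 3.3810975609756095 ((-0.0535338537102632, 0.10118247353577914), 0.961327565157855)
```

```bash
python3 -c "
from bench import hand_in; print(hand_in())"
```

```text
the job is handed in; nothing more can be done
None
```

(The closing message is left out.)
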